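# Change the stake in a goldsmith's stake holder

## Task

Change the stake in the black stake holder: lift out the round flat-topped stake and hang it in the empty hole of the wooden stake rack, then take the small two-horned anvil from the rack, push its shank into the holder, turning it until the key slips into the keyway, and keep pushing it down against the ejector spring until its shoulder sits on the holder. Finish while still gripping the anvil and pressing it fully home, so that the thumbscrew can be tightened; leave the other stakes and the other things on the bench where they are.

Things in the scene. Friction and masses are not known exactly. Their poses are not given: they have to be found in the camera images.
- holder: Black iron stake holder screwed to the bench: foot 90 mm across, narrowing to a flat top 52 mm across, 80 mm high. Origin: centre of its underside on the bench; z up, x from the axis towards the keyway. Its slack steel thumbscrew sticks out 57 mm from the axis on the side opposite the keyway (-x), 60 mm up.
- holder_mouth (a point): Centre of the holder's bore at its top face, 80 mm above the bench. Vertical round bore 18 mm across, 50 mm deep, with one keyway all along it, 8 mm wide, reaching 13 mm from the axis on the holder's +x side. A stake is home when its shoulder lies on this face. With the key not over the keyway it stops with its shoulder 33 mm above it.
- ejector (a joint): Spring ejector pad in the bore: how far it is pushed down, m; 0 at rest with its top 33 mm below the bore's mouth, 0.012 with a stake fully home (shank 45 mm). It takes 6 N to start it and 11 N at 12 mm, more than a stake weighs: a stake that is only let in stays 12 mm proud, and one let go comes up again.
- rack: Low wooden stake rack, fixed: a board 100 mm (x) by 325 mm (y) with its top 64 mm above the bench, on two cheeks and a base board; four plain round holes of 25 mm in one row along its y axis, 75 mm apart (at -112.5, -37.5, 37.5 and 112.5 mm), each with a brass rim. Stakes hang in the holes by their shoulders, the key needs no alignment here. Origin: centre of its underside on the bench.
- free_hole: The one hole of the rack that is empty at the start. Origin: centre of its mouth, level with the board's top.
- round_stake: Steel stake, about 0.33 kg, with a thick round flat-topped head 40 mm across (vertical side from 11 to 31 mm above the shoulder's underside, top at 33 mm). Shoulder and keyed shank as on the anvil. At the start it stands keyed in the holder, 12 mm proud. Origin: on its axis at the shoulder's underside; z up, x towards the key.
- anvil_stake: Small steel two-horned anvil, about 0.36 kg, in the rack: flat-sided block 30 mm (x) by 26 mm (y) from 8 to 34 mm above the shoulder's underside; level with its top a round horn reaching 69 mm to +x (over the key) and a square tapered one 63 mm to -x. Origin: on its axis at the underside of the shoulder; z up, x towards the key.
- anvil_tip (a point): Lower end of the anvil's shank, 45 mm below the shoulder (a collar 34 mm across, 8 mm thick). The shank is round, 16 mm across, its last 4 mm tapered to 10 mm. On its +x side a key 6 mm wide stands out to 11.5 mm from the axis, from 8 to 33 mm below the shoulder, its lowest 3 mm tapered.
- dome_stake: Bystander in the rack: steel stake with a mushroom dome 36 mm in diameter, 40 mm high above the shoulder, same keyed shank; origin on its axis at the shoulder's underside.
- finger_stake: Bystander in the rack: steel stake with a slim upright round-ended post 21 to 25 mm in diameter, 55 mm high above the shoulder, same keyed shank; origin on its axis at the shoulder's underside.
- bench_block: Bystander: loose square steel block 70 x 70 x 20 mm; origin at the centre of its underside.
- hammer: Bystander: hammer lying flat, 250 mm long along its x, 26 mm high; origin under its middle.
- tin: Bystander: small open aluminium tin, 62 mm diameter, 28 mm high; origin under its centre.
- pliers: Bystander: pliers with black grips lying flat, 155 mm long along its x, 14 mm high; origin under the middle.
- saw_frame: Bystander: piercing-saw frame lying flat, about 240 mm long along its x, 90 mm wide, 22 mm high; origin under the corner where the handle begins.
- sketchbook: Bystander: open sketchbook, 200 x 300 mm, 15 mm thick; origin under its centre.
- screwdriver: Bystander: screwdriver with a wooden handle lying along its x, 190 mm long, 26 mm high; origin under its middle.
Mind the look-alikes: they are no part of the job. What is shaped like the round_stake but green or purple is not meant.

How it is judged:
By the outcome, as a careful person would: the job done as asked, in the order asked, and still so for the second after the job is handed in, while the arm keeps its last pose, push and grip.
It also fails if it takes over 61 s, if anything falls off the work surface, if the arm or the gripper's body presses on something with over 40 N, if the wrist force passes 120 N, or if a joint passes its speed limit or range.

## Robot

A 6-joint arm with a two-finger parallel gripper is mounted at the origin on the work surface. World frame = base frame: x ahead of the robot, y to its left, z up, the work surface at z = 0. Lengths are in m, angles in rad, forces in N, time in s.
With the tool pointing down it reaches from about 0.225 to 0.875 m from the base axis. Payload 3.4 kg.
Tool frame: the origin (TCP) lies between the finger pads; the fingertips stand 25 mm ahead of it and the grasp point (between the pads) lies 6 mm ahead of it; z points along the fingers, y is the line along which they close (so a half turn about z gives the same grasp; the last joint's range is limited). The gripper opens to 85 mm and grips with 20 to 120 N. Pads are 22 mm wide; open, the fingers measure 114 mm over their backs; the gripper's body (76 mm by 85 mm) begins 54 mm behind the grasp point. The pads swing forward as they close: fully open they stand 13 mm farther back than shut.
Start: joints at [1.065, 0.276, 1.505, -0, 1.361, -0.121], TCP at [0.216, 0.533, 0.256] pointing down, gripper open.
Joint ranges: [-2.89, 2.89], [-0.75, 2.08], [0.22, 2.7], [-1.18, 4.32], [0.11, 2.71], [-2.7, 2.7]. Speed limits (rad/s): [2.57, 2.57, 3.14, 3.14, 3.14, 3.14].

## Interface

Orientations are given as a unit quaternion [w, x, y, z].
In Python, from rig import manip, cams, ticket gives the robot as it stands.
- The arm moves only by the tool step_arm, never from a script. Its argument "increments" is a list of rows, each an object with "dp": the shift along the world's x, y, z each as a share of 0.2 m, from -1 to 1, a list of three; "yaw": the turn about the world's z as a share of 0.15 rad, from -1 to 1; "grip": the opening, from 0 (shut) to 1 (fully open). In form: [{"dp": [tx, ty, tz], "yaw": yaw, "grip": grip}, ...]. A call has 1 to 5 rows; each row shifts and turns the commanded pose from where the row before left it; what a row does not reach is not made up. A row lasts 1/8 s, in which the tool goes at most 62.5 mm and 10.7 degrees, less where a joint would pass 70% of its speed; a pose out of reach is approached as far as the arm can. A call with a number of a shift or a turn outside -1 to 1 is refused whole. A call with a gripper value outside its range is refused whole. The fingers move at their own pace and stop on an object; "squeeze" is the grip in N (left out, the last holds). Time passes only in rows, so rows that do not move let the fingers close. It gives the time, the measured TCP pose, the force, the opening and the grip force at its end, in the units of the state.
- manip.get_state(): the state, without advancing time (a new reading comes with each control period).
- cams.get_image(name): name is "scene" or "top" or "wrist"; returns the picture (480x640x3 uint8, blue, green, red); there is no depth.
- cams.get_calibration(name): a dict with "fx", "fy", "cx", "cy" (pixels), "extrinsics" (4x4, takes a point from camera to world coordinates). Camera axes: x right, y up, looking along -z (the intrinsics and any distortion apply to the point x, -y, -z); pixel columns grow to the right and rows downward; lengths in m; the calibration is good to about 2 mm. A picture is of the moment at which its call begins: read the wrist's pose just before it. get_calibration takes no time and is no camera call; for the wrist camera it gives the pose at the moment of the call.
- ticket.sign_off(): hands the job in; it is judged then, once.
The state is a dict: "clock": time; "qpos": joint angles; "qd": joint speeds; "effort": joint torques, N m; "position": TCP position; "ee_rot": TCP orientation; "contact_force": force on the tool from outside, world axes, zero at the start; "moment": the same for the moment, N m; "width": finger opening in m; "gripper_force": force on a finger pad.
Only numpy, scipy, OpenCV 4.12 (cv2) and the standard library are available. Lean on these libraries where they do the work, as an engineer would, in place of code of your own. Each camera call takes 0.05 s, during which the arm holds its last target. There are 200 camera calls.

## Working session

There is one attempt and no reset: what is moved stays moved. The work goes in short steps, Python scripts to look and compute and a tool call to move; the robot and the scene stay as the last step left them, time stands still between calls to the robot, and variables do not carry over. Pictures are saved under pics/ and viewed, at most 10 in all, crops included, and the job is handed in when it is done.

Besides the shell and the picture viewer there is one more tool, called after "Request:" as name(argument=value, ...), one argument or row to a line, values as JSON. step_arm: Moves the arm, as the interface text tells. Shift numbers are shares of 0.2 m and turn numbers shares of 0.15 rad, none past 1 either way. Its arguments: {"type":"object","properties":{"increments":{"type":"array"},"squeeze":{"type":"number"}},"required":["increments"]}

```bash
mkdir -p pics; cat > h.py <<'E'
import numpy as np, cv2
from rig import manip, cams, ticket
def snap(n,f):
    im=np.array(cams.get_image(n)); cv2.imwrite('pics/'+f,im); return im
def ray(n,u,v,z,c=None):
    c=c or cams.get_calibration(n); E=np.array(c['extrinsics'])
    d=E[:3,:3]@np.array([(u-c['cx'])/c['fx'],-(v-c['cy'])/c['fy'],-1]); o=E[:3,3]
    return o+d*(z-o[2])/d[2]
def proj(n,p,c=None):
    c=c or cams.get_calibration(n); E=np.array(c['extrinsics'])
    q=E[:3,:3].T@(np.array(p)-E[:3,3]); return np.array([c['cx']+c['fx']*q[0]/-q[2], c['cy']-c['fy']*q[1]/-q[2]])
E
python3 - <<'E'
from h import *
s=manip.get_state(); print(s)
snap('top','top1.png'); snap('scene','scene1.png')
for n in('top','scene','wrist'):
    c=cams.get_calibration(n); print(n,c)
E
```

```text
{'clock': 0.0, 'qpos': array([ 1.06497212e+00,  2.76592362e-01,  1.50612977e+00, -1.75565063e-05,
        1.36069267e+00, -1.20975464e-01]), 'qd': array([-0.00211221,  0.00089121, -0.00047908, -0.00058495,  0.00022937,
        0.00057972]), 'effort': array([-6.65009775e-04, -4.16761422e+01, -2.45811421e+01, -5.23907038e-04,
        1.09720029e-02, -1.65887775e-05]), 'position': array([0.21562893, 0.53251977, 0.25544251]), 'ee_rot': array([-2.72715041e-04,  1.91237198e-01,  9.81543429e-01, -8.69346537e-04]), 'contact_force': array([-0.7770117 , -0.98003123,  0.33749795]), 'moment': array([-0.02705615, -0.03866791,  0.00041024]), 'gripper_force': 0.0, 'width': 0.08522236460538296}
top {'fx': 577.8764435241662, 'fy': 577.8764435241662, 'cx': 315.71540078710046, 'cy': 238.6460786948448, 'extrinsics': array([[-1.27421734e-02,  9.95522478e-01, -9.36623293e-02,
         4.42005879e-01],
       [-9.99918326e-01, -1.27788236e-02,  2.08477756e-04,
         4.87636385e-02],
       [-9.89350095e-04,  9.36573360e-02,  9.95604000e-01,
         1.57958874e+00],
       [ 0.00000000e+00,  0.00000000e+00,  0.00000000e+00,
         1.00000000e+00]])}
scene {'fx': 560.1142120618237, 'fy': 560.1142120618237, 'cx': 320.8837276930728, 'cy': 241.33352531961032, 'extrinsics': array([[ 0.68181947, -0.61761641,  0.39201043,  1.08286873],
       [ 0.7314619 ,  0.56882671, -0.37603146, -0.46316506],
       [ 0.0092572 ,  0.54312627,  0.8396    ,  1.2219657 ],
       [ 0.        ,  0.        ,  0.        ,  1.        ]])}
wrist {'fx': 352.9074030398043, 'fy': 352.9074030398043, 'cx': 321.6061423459056, 'cy': 241.2145009506908, 'extrinsics': array([[ 0.37530885, -0.87604525, -0.30280023,  0.13716214],
       [ 0.9268961 ,  0.35379133,  0.12528095,  0.5640214 ],
       [-0.00262369, -0.3276834 ,  0.94478394,  0.37343284],
       [ 0.        ,  0.        ,  0.        ,  1.        ]])}
```

View pics/top1.png

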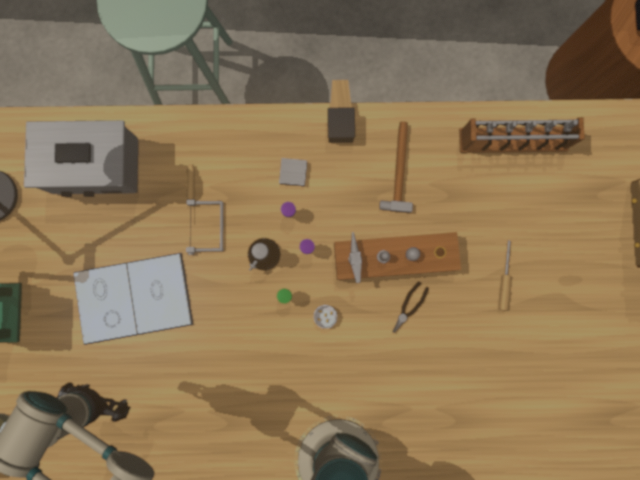

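View pics/scene1.png

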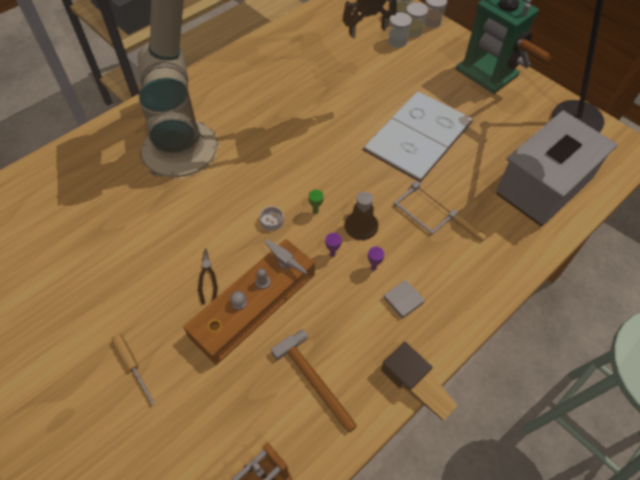

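The top view shows these:
- The holder is at (264,253) with a grey round stake in it. The small round-headed look-alikes are green (285,296) and purple (288,209) and (307,247). The grey one in the holder fits the description.
- The rack is at (397,257), with the anvil at (356,258), the other two stakes at (384,257) and (414,255), and the free hole at (440,252).

I'll confirm in one enlarged crop.

```bash
python3 - <<'E'
from h import *
im=cv2.imread('pics/top1.png')
cv2.imwrite('pics/c1.png',cv2.resize(im[215:305,235:475],None,fx=3.33,fy=3.33,interpolation=cv2.INTER_CUBIC))
for n,u,v,z in [('stake',260,250,.125),('holderfoot',264,254,.04),('anvil',356,258,.098),('free',440,252.5,.064),('screw',253,266,.06)]: print(n,ray('top',u,v,z).round(3))
print(ray('scene',364,200,.125).round(3), ray('scene',215,325,.064).round(3),ray('scene',285,257,.098).round(3))
E
```

```text
stake [0.552 0.189 0.125]
holderfoot [0.547 0.187 0.04 ]
anvil [ 0.53  -0.054  0.098]
free [ 0.544 -0.278  0.064]
screw [0.515 0.214 0.06 ]
[0.554 0.188 0.125] [ 0.545 -0.271  0.064] [ 0.533 -0.052  0.098]
```

View pics/c1.png

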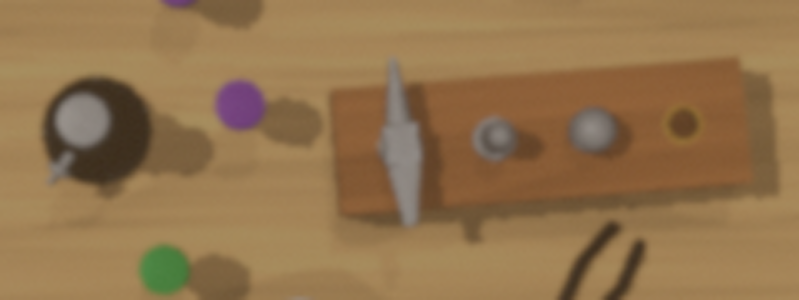

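The crop confirms the grey flat-topped stake in the black holder. Its thumbscrew points lower left, so the keyway faces upper right. I'm moving above it.

Request:
step_arm(
  increments=[
    {"dp": [0.186,-0.191,0],"yaw": -0.83,"grip": 1},
    {"dp": [0.186,-0.191,0],"yaw": -0.83,"grip": 1},
    {"dp": [0.186,-0.191,0],"yaw": -0.83,"grip": 1},
    {"dp": [0.186,-0.191,0],"yaw": -0.83,"grip": 1},
    {"dp": [0.186,-0.191,0],"yaw": -0.83,"grip": 1},
  ],
)

```text
clock: 0.72
position: [0.4027, 0.3406, 0.256]
ee_rot: [-0.0, 0.484, 0.875, -0.0]
contact_force: [1.1, -0.1, -0.4]
width: 0.0857
gripper_force: 0.0
```

Request:
step_arm(
  increments=[
    {"dp": [0.186,-0.191,0],"yaw": -0.83,"grip": 1},
    {"dp": [0.186,-0.191,0],"yaw": -0.83,"grip": 1},
    {"dp": [0.186,-0.191,0],"yaw": -0.83,"grip": 1},
    {"dp": [0.186,-0.191,0],"yaw": -0.83,"grip": 1},
    {"dp": [0,0,0],"yaw": 0,"grip": 1},
  ],
)

```text
clock: 1.35
position: [0.553, 0.1862, 0.2554]
ee_rot: [0.0, 0.685, 0.728, -0.0]
contact_force: [-2.1, 0.5, -1.1]
width: 0.0851
gripper_force: 0.0
```

```bash
python3 - <<'E'
from h import *
s=manip.get_state(); print(s['clock'],s['position'],s['ee_rot'],s['qpos'],s['contact_force'])
c=cams.get_calibration('wrist'); snap('wrist','w1.png')
E0=np.array(c['extrinsics']);print(E0)
print(proj('wrist',[.553,.189,.125],c),proj('wrist',[.515,.214,.06],c))
E
```

```text
1.35 [0.55301582 0.18624806 0.25538334] [ 4.48927450e-04  6.85343124e-01  7.28220005e-01 -4.74126261e-04] [ 2.06392068e-01  2.89482758e-01  1.48771088e+00 -1.30663340e-03
  1.36466293e+00  1.46013301e-01] [-2.12951219  0.52676156 -1.11242785]
[[ 0.9981546  -0.0577037  -0.01891222  0.54796223]
 [ 0.06071173  0.94209177  0.32981387  0.27055043]
 [-0.00121444 -0.33035342  0.94385653  0.37315723]
 [ 0.          0.          0.          1.        ]]
[322.11787727 234.64734748] [281.14558377 182.60849124]
```

View pics/w1.png

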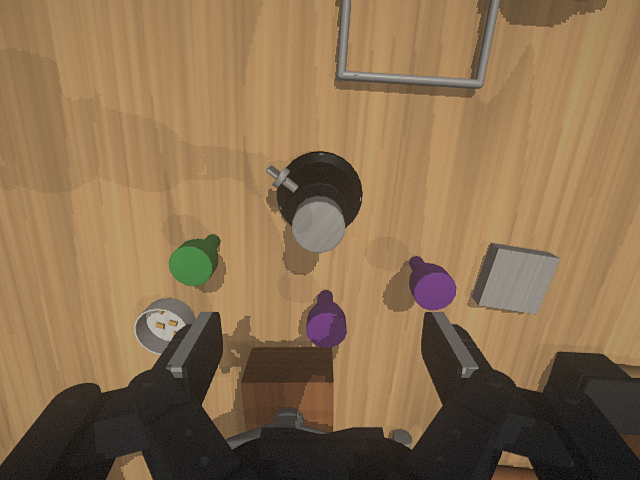

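The wrist view shows the stake top at (318,224), the holder foot at (320,193) and the thumbscrew from about (268,170) to (290,188).

```bash
python3 - <<'E'
from h import *
c=cams.get_calibration('wrist'); im=cv2.imread('pics/w1.png'); hsv=cv2.cvtColor(im,cv2.COLOR_BGR2HSV)
m=((hsv[...,1]<40)&(hsv[...,2]>80)).astype(np.uint8); m[:,:]*=1
roi=np.zeros_like(m); roi[190:260,285:350]=1
n,l,st,ce=cv2.connectedComponentsWithStats(m*roi); i=1+st[1:,4].argmax(); print(st[i],ce[i])
cn=max(cv2.findContours((l==i).astype(np.uint8),0,2)[0],key=len); print(cv2.fitEllipse(cn))
d=((hsv[...,2]<60)).astype(np.uint8); roi[:]=0; roi[145:250,265:370]=1
n,l,st,ce=cv2.connectedComponentsWithStats(d*roi); i=1+st[1:,4].argmax(); print(st[i],ce[i])
print('head',ray('wrist',318.5,223.5,.125,c)); print('foot left/right',ray('wrist',st[i][0],193,.01,c),ray('wrist',st[i][0]+st[i][2],193,.01,c))
for p in [(268,170),(274,176),(281,176),(290,188)]: print('screw',ray('wrist',*p,.06,c))
E
```

```text
[ 292  196   53   57 2327] [318.20670391 224.31070047]
((318.2838134765625, 224.3303985595703), (51.70022201538086, 55.61863327026367), 7.262848377227783)
[ 277  152   85   75 3517] [321.10122263 184.91640603]
head [0.54785106 0.1991442  0.125     ]
foot left/right [0.5034971 0.1956368 0.01     ] [0.59178134 0.20126376 0.01      ]
screw [0.50104183 0.22608707 0.06      ]
screw [0.50640428 0.22117147 0.06      ]
screw [0.51257947 0.22156421 0.06      ]
screw [0.52087663 0.21140286 0.06      ]
```

```bash
python3 - <<'E'
from h import *
s=manip.get_state(); print(s['position'],s['qd'].round(3))
c=cams.get_calibration('wrist'); im=snap('wrist','w2.png'); t=snap('top','top2.png'); sc=snap('scene','scene2.png')
def blob(im,lo,hi,roi):
    h=cv2.cvtColor(im,cv2.COLOR_BGR2HSV); m=cv2.inRange(h,lo,hi); x0,y0,x1,y1=roi; k=np.zeros_like(m); k[y0:y1,x0:x1]=m[y0:y1,x0:x1]
    n,l,st,ce=cv2.connectedComponentsWithStats(k); i=1+st[1:,4].argmax(); return st[i],ce[i]
gr=((0,0,80),(180,40,255)); gn=((45,80,30),(80,255,255))
b=blob(im,*gr,(285,190,350,260)); print('w stake',b)
for nm,I,rois in (('top',cv2.imread('pics/top1.png'),((250,240,270,262),(270,285,295,305),(278,155,310,188))),('scene',cv2.imread('pics/scene1.png'),((350,188,376,215),(305,185,326,215),(380,275,430,320))),('wrist',im,((285,190,350,260),(160,225,230,290),(470,235,560,320)))):
    for lab,r,z,col in zip(('stake','green','block'),rois,(.125,.08,.02),(((0,0,80),(180,70,255)),gn,((0,0,60),(180,75,255)))):
        q=blob(I,*col,r); print(nm,lab,q[0],q[1].round(1),ray(nm,*q[1],z,c if nm=='wrist' else None).round(4))
E
```

```text
[0.55128457 0.18787149 0.25545281] [ 0.044 -0.021  0.022  0.018  0.012 -0.001]
w stake (array([ 295,  199,   53,   56, 2321], dtype=int32), array([320.67427833, 226.68332615]))
top stake [251 242  18  20 253] [259.2 251. ] [0.5493 0.1915 0.125 ]
top green [278 289  13  14 145] [283.9 295.6] [0.4364 0.1324 0.08  ]
top block [279 158  28  28 675] [292.6 171.5] [0.7744 0.1093 0.02  ]
scene stake [357 192  16  15 180] [364.4 198.9] [0.5523 0.1913 0.125 ]
scene green [310 190  13  12 128] [315.8 195.7] [0.4389 0.1335 0.08  ]
scene block [385 281  39  36 810] [403.7 298.2] [0.7755 0.1106 0.02  ]
wrist stake [ 295  199   53   56 2353] [320.7 226.8] [0.5496 0.1967 0.125 ]
wrist green [ 171  236   51   52 1726] [195.6 262.5] [0.44   0.1424 0.08  ]
wrist block [ 473  245   87   72 4405] [515.8 280.4] [0.7692 0.1171 0.02  ]
```

Request:
step_arm(
  increments=[
    {"dp": [0,0.01,-0.2],"yaw": 0,"grip": 1},
    {"dp": [0,0.01,-0.2],"yaw": 0,"grip": 1},
    {"dp": [0,0,0],"yaw": 0,"grip": 1},
    {"dp": [0,0,0],"yaw": 0,"grip": 1},
    {"dp": [0,0,0],"yaw": 0,"grip": 1},
  ],
)

```text
clock: 2.17
position: [0.5517, 0.1938, 0.1785]
ee_rot: [0.001, 0.683, 0.73, 0.002]
contact_force: [0.9, -0.4, 1.0]
width: 0.0852
gripper_force: 0.0
```

```bash
python3 - <<'E'
from h import *
s=manip.get_state(); print(s['position'],s['qd'].round(3))
c=cams.get_calibration('wrist'); im=snap('wrist','w3.png'); t=snap('top','top3.png')
h=cv2.cvtColor(im,cv2.COLOR_BGR2HSV); m=cv2.inRange(h,(0,0,110),(180,40,255))
m[:150]=0;m[:,:230]=0;m[:,410:]=0;m[340:]=0
n,l,st,ce=cv2.connectedComponentsWithStats(m)
for i in range(1,n):
    if st[i][4]>300: print(st[i],ce[i],ray('wrist',*ce[i],.125,c))
E
```

```text
[0.55172469 0.19376524 0.17846214] [-0.006  0.002  0.005  0.001 -0.003 -0.001]
[261 195  31  30 375] [275.728      210.87466667] [0.52624632 0.23281103 0.125     ]
[ 282  248   73   67 3756] [317.92838126 281.19355698] [0.54969008 0.19556965 0.125     ]
```

View pics/w3.png

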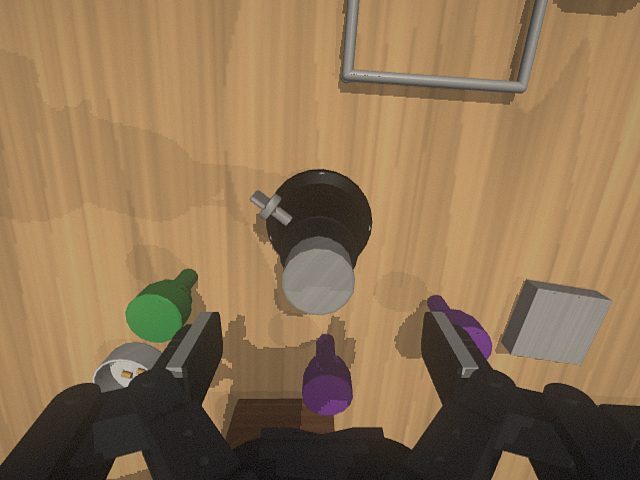

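The stake top is centred at (318,281), giving x≈0.550, y≈0.195, which nearly agrees with the top and scene views. I'm descending and gripping.

Request:
step_arm(
  increments=[
    {"dp": [-0.008,0,-0.1],"yaw": 0,"grip": 1},
    {"dp": [0,0,-0.1],"yaw": 0,"grip": 1},
    {"dp": [0,0,-0.11],"yaw": 0,"grip": 1},
    {"dp": [0,0,0],"yaw": 0,"grip": 1},
    {"dp": [0,0,0],"yaw": 0,"grip": 0.6},
  ],
)

```text
clock: 2.9
position: [0.5499, 0.1933, 0.1155]
ee_rot: [0.001, 0.684, 0.73, 0.001]
contact_force: [0.4, 0.6, -0.0]
width: 0.0697
gripper_force: 0.0
```

Request:
step_arm(
  increments=[
    {"dp": [0,0,0],"yaw": 0,"grip": 0},
    {"dp": [0,0,0],"yaw": 0,"grip": 0},
    {"dp": [0,0,0],"yaw": 0,"grip": 0},
    {"dp": [0,0,0],"yaw": 0,"grip": 0},
    {"dp": [0,0,0],"yaw": 0,"grip": 0},
  ],
  squeeze=60,
)

```text
clock: 3.52
position: [0.5498, 0.1933, 0.1148]
ee_rot: [0.001, 0.684, 0.73, 0.001]
contact_force: [0.6, -0.3, 3.8]
width: 0.0384
gripper_force: 59.7
```

```bash
python3 - <<'E'
from h import *
s=manip.get_state(); print(s['clock'],s['position'],s['contact_force'],s['width'],s['gripper_force'])
E
```

```text
3.525 [0.54975235 0.19329944 0.11478108] [ 0.57105476 -0.2525832   3.76955268] 0.038433857675378325 59.71622434677556
```

Request:
step_arm(
  increments=[
    {"dp": [0,0,0.06],"yaw": 0,"grip": 0},
    {"dp": [0,0,0.1],"yaw": 0,"grip": 0},
    {"dp": [0,0,0.14],"yaw": 0,"grip": 0},
    {"dp": [0,0,0.14],"yaw": 0,"grip": 0},
    {"dp": [0,0,0.16],"yaw": 0,"grip": 0},
  ],
)

```text
clock: 4.15
position: [0.5473, 0.1928, 0.2342]
ee_rot: [-0.001, 0.684, 0.73, -0.002]
contact_force: [0.1, 0.3, -3.1]
width: 0.0387
gripper_force: 61.5
```

```bash
python3 - <<'E'
from h import *
s=manip.get_state(); print(s['clock'],s['position'],s['contact_force'],s['width'],s['gripper_force'],s['qpos'])
im=snap('wrist','w4.png'); c=cams.get_calibration('wrist')
# bore/holder top: dark
t=snap('top','top4.png')
np.save('c4.npy',c['extrinsics'])
a=cv2.resize(t[215:305,235:475],None,fx=3.33,fy=2.5); 
cv2.imwrite('pics/m4.png',im)
E
```

```text
4.15 [0.54733339 0.19283758 0.23415993] [ 0.12560982  0.27806014 -3.05591646] 0.0386555795806963 61.54860524693504 [2.18841273e-01 2.99194423e-01 1.52711603e+00 3.94848913e-05
 1.32006273e+00 1.53286499e-01]
```

View pics/w4.png

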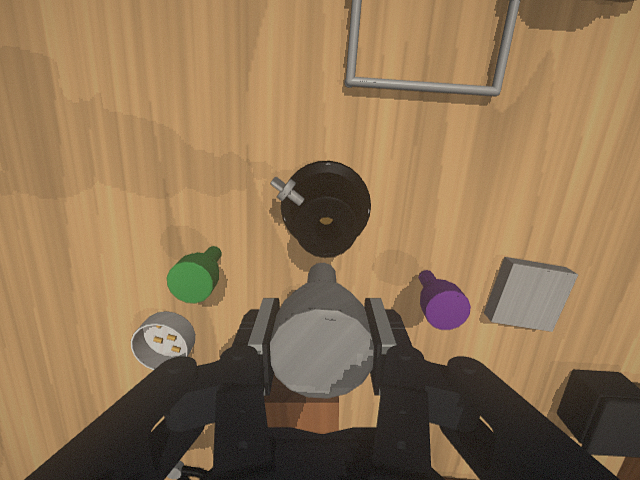

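The stake is lifted clear. The bore shows at (326,221) and the screw at about (287,191). Next I'm measuring the holder's axis, the screw direction, the free hole and the anvil.

```bash
python3 - <<'E'
from h import *
c=cams.get_calibration('wrist'); im=cv2.imread('pics/w4.png'); h=cv2.cvtColor(im,cv2.COLOR_BGR2HSV)
c=dict(c);c['extrinsics']=np.load('c4.npy')
m=cv2.inRange(h,(0,0,70),(180,45,255)); k=np.zeros_like(m); k[170:210,265:308]=m[170:210,265:308]
n,l,st,ce=cv2.connectedComponentsWithStats(k);i=1+st[1:,4].argmax();print('screw',st[i],ce[i])
ys,xs=np.nonzero(l==i); P=np.array([ray('wrist',x,y,.06,c)[:2] for x,y in zip(xs,ys)]); 
print(P.mean(0),P.min(0),P.max(0))
b=cv2.inRange(h,(10,60,50),(35,255,255)); k=np.zeros_like(b);k[210:232,312:342]=b[210:232,312:342]
n,l,st,ce=cv2.connectedComponentsWithStats(k);i=1+st[1:,4].argmax();print('pad',st[i],ce[i],ray('wrist',*ce[i],.047,c))
for nm in('top','scene'):
    I=cv2.imread(f'pics/{nm}1.png'); hh=cv2.cvtColor(I,cv2.COLOR_BGR2HSV)
    r=(428,240,452,266) if nm=='top' else (202,314,228,336)
    s=hh[r[1]:r[3],r[0]:r[2]]; g=cv2.cvtColor(I,cv2.COLOR_BGR2GRAY)[r[1]:r[3],r[0]:r[2]]
    d=(g<g.min()+22).astype(np.uint8); n,l,st,ce=cv2.connectedComponentsWithStats(d);i=1+st[1:,4].argmax();u=ce[i]+[r[0],r[1]];print(nm,'hole dark',st[i],u,ray(nm,*u,.062))
    # rack-wood
    w=cv2.inRange(hh,(5,120,60),(16,255,255)); n,l,st,ce=cv2.connectedComponentsWithStats(w)
    q=(385,282) if 0 else ((397,250) if nm=='top' else (255,300))
    j=np.argsort(st[1:,4])[-3:]+1; print([ (st[a],ce[a].round(1)) for a in j])
    # brass ring
    br=cv2.inRange(s,(17,110,60),(40,255,255)); n,l,st,ce=cv2.connectedComponentsWithStats(br);i=1+st[1:,4].argmax();print('ring',st[i]+[r[0],r[1],0,0,0])
big=cv2.resize(im[150:265,265:390],None,fx=4.8,fy=4.8,interpolation=cv2.INTER_CUBIC); big=cv2.convertScaleAbs(big,alpha=2.2); cv2.imwrite('pics/c4.png',big)
E
```

```text
screw [271 177  33  29 443] [287.00902935 190.60496614]
[0.51928786 0.21786193] [0.50555566 0.20602394] [0.53319216 0.22879392]
pad [312 210  30  22 202] [328.54950495 218.96039604] [0.55678349 0.19172063 0.047     ]
top hole dark [ 8  8  9  8 53] [439.79245283 251.71698113] [ 0.54603723 -0.27760612  0.062     ]
[(array([ 458,  117,  129,   38, 1967], dtype=int32), array([512.9, 141.9])), (array([ 357,  232,  106,   53, 3724], dtype=int32), array([410.4, 255.7])), (array([ 546,    0,   94,  100, 7226], dtype=int32), array([599.2,  56.9]))]
ring [434 247  12  11  58]
scene hole dark [ 8  7  9  9 61] [214.04918033 325.        ] [ 0.54242481 -0.27260684  0.062     ]
[(array([ 443,   54,  138,  191, 4103], dtype=int32), array([503.7, 175.8])), (array([  55,  103,  124,  103, 4601], dtype=int32), array([104.6, 158.7])), (array([ 176,  238,  166,  135, 7198], dtype=int32), array([244.1, 304.9]))]
ring [207 319  15  13  83]
```

View pics/c4.png

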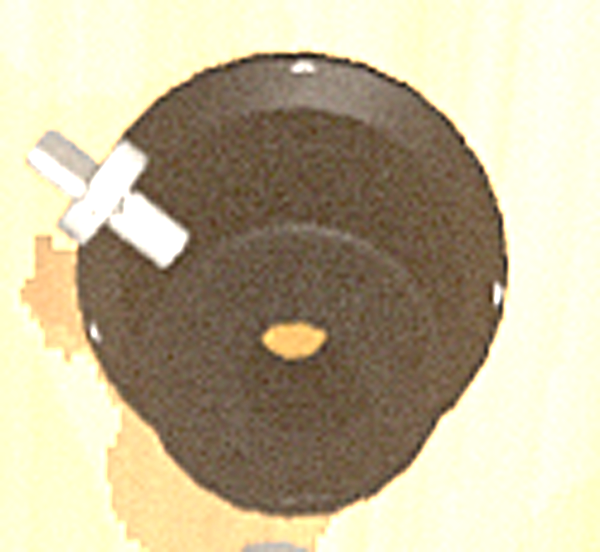

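Request:
step_arm(
  increments=[
    {"dp": [0,-0.27,0],"yaw": 0,"grip": 0},
    {"dp": [0,-0.27,0],"yaw": 0,"grip": 0},
    {"dp": [0,-0.27,0],"yaw": 0,"grip": 0},
    {"dp": [0,-0.27,0],"yaw": 0,"grip": 0},
    {"dp": [0,-0.27,0],"yaw": 0,"grip": 0},
  ],
)

```text
clock: 4.88
position: [0.5474, -0.0781, 0.2323]
ee_rot: [-0.002, 0.684, 0.73, -0.001]
contact_force: [0.7, 0.3, -2.5]
width: 0.0385
gripper_force: 61.6
```

Request:
step_arm(
  increments=[
    {"dp": [0,-0.27,0],"yaw": 0,"grip": 0},
    {"dp": [0,-0.27,0],"yaw": 0,"grip": 0},
    {"dp": [0,-0.27,0],"yaw": 0,"grip": 0},
    {"dp": [0,-0.27,0],"yaw": 0,"grip": 0},
    {"dp": [0,-0.27,0],"yaw": 0,"grip": 0},
  ],
)

```text
clock: 5.5
position: [0.5478, -0.3476, 0.2319]
ee_rot: [-0.002, 0.684, 0.73, 0.0]
contact_force: [0.4, -0.1, -2.0]
width: 0.0386
gripper_force: 61.6
```

Request:
step_arm(
  increments=[
    {"dp": [0,0,0],"yaw": 0,"grip": 0},
    {"dp": [0,0,0],"yaw": 0,"grip": 0},
    {"dp": [0,0,0],"yaw": 0,"grip": 0},
  ],
)

```text
clock: 5.88
position: [0.5487, -0.3452, 0.2335]
ee_rot: [-0.001, 0.683, 0.73, 0.0]
contact_force: [0.4, 0.1, -2.6]
width: 0.0384
gripper_force: 61.6
```

```bash
python3 - <<'E'
from h import *
s=manip.get_state(); print(s['clock'],s['position'],s['ee_rot'],s['width'],s['qd'].round(3))
c=cams.get_calibration('wrist'); im=snap('wrist','w5.png')
print('expected hole px',proj('wrist',[.544,-.275,.064],c))
np.save('c5.npy',c['extrinsics'])
c4=dict(c);c4['extrinsics']=np.load('c4.npy')
print('mouth',ray('wrist',326,226.5,.08,c4)); a,b=ray('wrist',274.4,181.3,.06,c4),ray('wrist',301.5,201.7,.06,c4); print('screw',a,b,np.arctan2(*(b-a)[1::-1]))
E
```

```text
5.875 [ 0.54873479 -0.34520738  0.23351134] [-1.12311510e-03  6.83153574e-01  7.30273859e-01  1.52952229e-04] 0.03837469338011706 [ 0.006 -0.009 -0.011 -0.005 -0.003  0.   ]
expected hole px [322.21117553 137.46972972]
mouth [0.55378035 0.19432334 0.08      ]
screw [0.50841324 0.22510217 0.06      ] [0.53198025 0.20911008 0.06      ] -0.5962048424625493
```

View pics/w5.png

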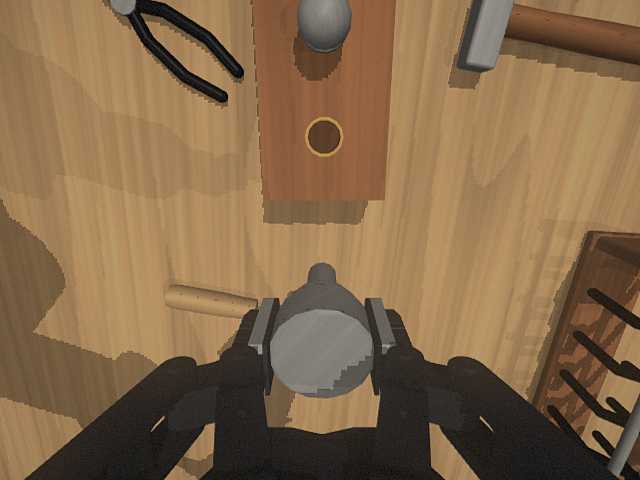

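The free hole is at (324,137), within 2 px of the prediction. I'm moving above it with a 2 mm bias away from the key, then lowering.

Request:
step_arm(
  increments=[
    {"dp": [-0.012,0.177,0],"yaw": 0,"grip": 0},
    {"dp": [-0.012,0.177,0],"yaw": 0,"grip": 0},
    {"dp": [0,0,-0.15],"yaw": 0,"grip": 0},
    {"dp": [0,0,-0.15],"yaw": 0,"grip": 0},
    {"dp": [0,0,-0.15],"yaw": 0,"grip": 0},
  ],
)

```text
clock: 6.55
position: [0.5444, -0.2745, 0.1441]
ee_rot: [0.001, 0.683, 0.731, 0.0]
contact_force: [0.7, -0.2, -2.3]
width: 0.0381
gripper_force: 61.6
```

Request:
step_arm(
  increments=[
    {"dp": [0,0,-0.06],"yaw": 0,"grip": 0},
    {"dp": [0,0,-0.06],"yaw": 0,"grip": 0},
    {"dp": [0,0,0],"yaw": 0,"grip": 0},
  ],
)

```text
clock: 6.92
position: [0.5442, -0.2758, 0.1201]
ee_rot: [-0.0, 0.683, 0.73, -0.0]
contact_force: [-0.0, -0.5, -2.2]
width: 0.038
gripper_force: 61.5
```

Request:
step_arm(
  increments=[
    {"dp": [0,0.005,-0.04],"yaw": 0,"grip": 0},
    {"dp": [0,0,-0.04],"yaw": 0,"grip": 0},
    {"dp": [0,0,-0.04],"yaw": 0,"grip": 0},
    {"dp": [0,0,-0.03],"yaw": 0,"grip": 0},
    {"dp": [0,0,0],"yaw": 0,"grip": 0},
  ],
)

```text
clock: 7.55
position: [0.5439, -0.2748, 0.0896]
ee_rot: [-0.001, 0.684, 0.73, -0.0]
contact_force: [-0.6, 0.1, -2.3]
width: 0.0387
gripper_force: 61.6
```

Request:
step_arm(
  increments=[
    {"dp": [0,0,-0.01],"yaw": 0,"grip": 0},
    {"dp": [0,0,-0.005],"yaw": 0,"grip": 0},
    {"dp": [0,0,0],"yaw": 0,"grip": 0},
  ],
)

```text
clock: 7.92
position: [0.5445, -0.2752, 0.0879]
ee_rot: [0.0, 0.684, 0.73, 0.0]
contact_force: [-0.5, -0.3, -0.2]
width: 0.0381
gripper_force: 63.2
```

The weight is off, so the stake is seated. I'm releasing, rising and going over to view the anvil.

Request:
step_arm(
  increments=[
    {"dp": [0,0,0],"yaw": 0,"grip": 0.85},
    {"dp": [0,0,0],"yaw": 0,"grip": 0.85},
    {"dp": [0,0,0],"yaw": 0,"grip": 0.85},
    {"dp": [0,0,0.15],"yaw": 0,"grip": 0.85},
    {"dp": [0,0,0.25],"yaw": 0,"grip": 0.85},
  ],
)

```text
clock: 8.55
position: [0.5431, -0.2743, 0.1662]
ee_rot: [-0.002, 0.684, 0.73, -0.0]
contact_force: [0.9, 0.0, 0.4]
width: 0.0727
gripper_force: 0.0
```

Request:
step_arm(
  increments=[
    {"dp": [0,0,0.28],"yaw": 0,"grip": 0.85},
    {"dp": [-0.02,0.22,0.02],"yaw": 0,"grip": 0.85},
    {"dp": [-0.02,0.22,0],"yaw": 0,"grip": 0.85},
    {"dp": [-0.02,0.22,0],"yaw": 0,"grip": 0.85},
    {"dp": [0,0,0],"yaw": 0,"grip": 0.85},
  ],
)

```text
clock: 9.18
position: [0.5315, -0.1402, 0.2277]
ee_rot: [-0.0, 0.682, 0.731, 0.0]
contact_force: [0.2, 0.3, 0.3]
width: 0.0725
gripper_force: 0.0
```

Request:
step_arm(
  increments=[
    {"dp": [0,0,0],"yaw": 0,"grip": 0.85},
    {"dp": [0,0,0],"yaw": 0,"grip": 0.85},
  ],
)

```text
clock: 9.43
position: [0.5325, -0.1442, 0.2273]
ee_rot: [0.0, 0.684, 0.73, -0.0]
contact_force: [0.3, -0.3, -0.4]
width: 0.0727
gripper_force: 0.0
```

```bash
python3 - <<'E'
from h import *
s=manip.get_state(); print(s['clock'],s['position'],s['ee_rot'],s['qpos'].round(3),s['width'],s['qd'].round(3))
c=cams.get_calibration('wrist'); im=snap('wrist','w6.png'); np.save('c6.npy',c['extrinsics'])
snap('top','top6.png'); snap('scene','scene6.png')
print('expected',proj('wrist',[.531,-.053,.098],c))
E
```

```text
9.425 [ 0.53254763 -0.14415773  0.22725966] [ 2.98925391e-04  6.83969926e-01  7.29510137e-01 -1.02576183e-04] [-0.39   0.259  1.603 -0.     1.279 -0.455] 0.07266026028154793 [-0.004  0.002  0.001  0.004  0.002  0.002]
expected [328.49691535 107.14501485]
```

View pics/w6.png

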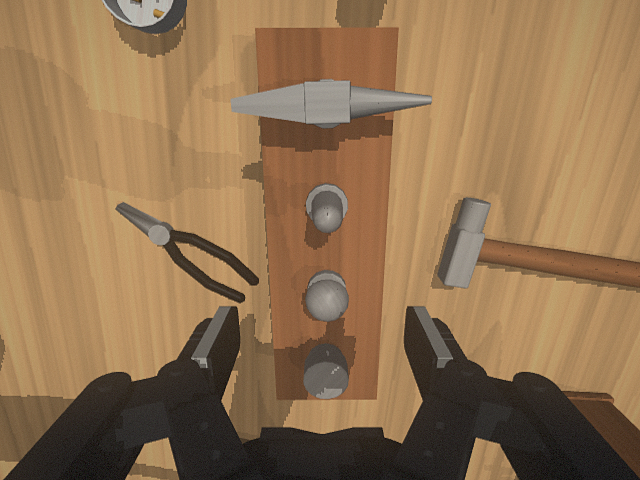

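The wrist view shows the anvil block centred at (328,102). The longer, round, pointed horn goes right to (432,100), which is anvil +x (over the key). The square horn goes left to (232,104). I'm working out the pose.

```bash
python3 - <<'E'
from h import *
c=dict(cams.get_calibration('wrist')); c['extrinsics']=np.load('c6.npy'); im=cv2.imread('pics/w6.png'); h=cv2.cvtColor(im,cv2.COLOR_BGR2HSV)
m=cv2.inRange(h,(0,0,70),(180,60,255)); m[:60]=0;m[150:]=0;m[:,:220]=0;m[:,445:]=0
n,l,st,ce=cv2.connectedComponentsWithStats(m);i=1+st[1:,4].argmax();print(st[i],ce[i])
ys,xs=np.nonzero(l==i)
for x in range(228,436,8):
    v=ys[xs==x]; 
    if len(v): print(x,v.min(),v.max(),end=' | ')
L=[ys[xs==x].mean() for x in(240,)];R=[ys[xs==x].mean() for x in(425,)]
a,b=ray('wrist',240,L[0],.09,c),ray('wrist',425,R[0],.09,c); print(a,b,'yaw',np.arctan2(*(b-a)[1::-1]))
print('centre',ray('wrist',327.8,102,.098,c))
# rack long edges for yaw
w=ray('wrist',256,30,.064,c),ray('wrist',276,398,.064,c),ray('wrist',397,30,.064,c),ray('wrist',378,398,.064,c);print(np.round(w,4))
I=cv2.imread('pics/top6.png'); hh=cv2.cvtColor(I,cv2.COLOR_BGR2HSV); m=cv2.inRange(hh,(0,0,80),(180,80,255)); m[:225]=0;m[290:]=0;m[:,:344]=0;m[:,370:]=0
n,l,st,ce=cv2.connectedComponentsWithStats(m);i=1+st[1:,4].argmax();print('top',st[i],ce[i],ray('top',*ce[i],.092)); ys,xs=np.nonzero(l==i)
a,b=[ray('top',xs[ys==y].mean(),y,.09) for y in(ys.max()-2,ys.min()+2)];print(a,b,np.arctan2(*(b-a)[1::-1]))
# holder in top6: dark disc + screw
m=cv2.inRange(hh,(0,0,0),(180,255,75)); m[:235]=0;m[275:]=0;m[:,:245]=0;m[:,284:]=0
n,l,st,ce=cv2.connectedComponentsWithStats(m);i=1+st[1:,4].argmax();print('holder',st[i],ce[i],ray('top',*ce[i],.03))
E
```

```text
[ 231   79  201   49 5605] [324.42622658 102.30561998]
236 97 111 | 244 96 113 | 252 94 114 | 260 92 115 | 268 91 117 | 276 89 118 | 284 87 119 | 292 86 120 | 300 84 121 | 308 82 123 | 316 81 125 | 324 79 127 | 332 80 127 | 340 81 122 | 348 81 122 | 356 87 117 | 364 88 116 | 372 89 114 | 380 90 111 | 388 91 111 | 396 92 109 | 404 93 108 | 412 94 106 | 420 95 105 | 428 96 103 | [ 0.47143315 -0.05495659  0.09      ] [ 0.59543785 -0.04381237  0.09      ] yaw 0.08962851480385693
centre [ 0.53032434 -0.04990067  0.098     ]
[[ 0.4775 -0.0051  0.064 ]
 [ 0.4985 -0.3264  0.064 ]
 [ 0.5757  0.0013  0.064 ]
 [ 0.6001 -0.3198  0.064 ]]
top [349 232  13  51 393] [355.29262087 259.34605598] [ 0.52707354 -0.05283712  0.092     ]
[ 0.47395536 -0.05763085  0.09      ] [ 0.59298993 -0.04829395  0.09      ] 0.07827827537717767
holder [250 240  30  30 648] [264.54475309 253.69135802] [0.54894749 0.18644176 0.03      ]
```

Request:
step_arm(
  increments=[
    {"dp": [-0.004,0.156,0],"yaw": 0.964,"grip": 0.6},
    {"dp": [-0.004,0.156,0],"yaw": 0.964,"grip": 0.6},
    {"dp": [-0.004,0.156,0],"yaw": 0.964,"grip": 0.6},
    {"dp": [0,0,0],"yaw": 0.964,"grip": 0.6},
    {"dp": [0,0,0],"yaw": 0.964,"grip": 0.6},
  ],
)

```text
clock: 10.2
position: [0.53, -0.0494, 0.2273]
ee_rot: [0.0, 0.379, 0.925, -0.0]
contact_force: [0.4, 0.2, -0.9]
width: 0.0515
gripper_force: 0.0
```

Request:
step_arm(
  increments=[
    {"dp": [0,0,0],"yaw": 0.964,"grip": 0.6},
    {"dp": [0,0,0],"yaw": 0.964,"grip": 0.6},
    {"dp": [0,0,0],"yaw": 0.964,"grip": 0.6},
    {"dp": [0,0,0],"yaw": 0.964,"grip": 0.6},
    {"dp": [0,0,0],"yaw": 0.964,"grip": 0.6},
  ],
)

```text
clock: 10.82
position: [0.53, -0.05, 0.2272]
ee_rot: [-0.0, 0.028, 1.0, 0.0]
contact_force: [0.1, -0.2, -1.2]
width: 0.0514
gripper_force: 0.0
```

Request:
step_arm(
  increments=[
    {"dp": [0,0,-0.1],"yaw": 0.964,"grip": 0.6},
    {"dp": [0,0,-0.2],"yaw": 0,"grip": 0.6},
    {"dp": [0,0,-0.1],"yaw": 0,"grip": 0.6},
    {"dp": [0,0,0],"yaw": 0,"grip": 0.6},
    {"dp": [0,0,0],"yaw": 0,"grip": 0.6},
  ],
)

```text
clock: 11.45
position: [0.5307, -0.0499, 0.1481]
ee_rot: [0.001, -0.042, 0.999, -0.0]
contact_force: [0.0, -0.5, -0.5]
width: 0.0513
gripper_force: 0.0
```

```bash
python3 - <<'E'
from h import *
s=manip.get_state(); R=s['ee_rot']; print(s['clock'],s['position'],R,'yaw_y',np.arctan2(2*R[2]**2-1,2*R[1]*R[2]),s['width'],s['qpos'][5])
c=cams.get_calibration('wrist'); im=snap('wrist','w7.png'); h=cv2.cvtColor(im,cv2.COLOR_BGR2HSV)
print('exp',proj('wrist',[.530,-.0505,.098],c),[proj('wrist',[.530+d,-.0505+e,.098],c).round() for d in(-.015,.015) for e in (-.013,.013)])
m=cv2.inRange(h,(0,0,90),(180,45,255)); 
for v in range(120,400,12):
    x=np.nonzero(m[v,200:440])[0]+200
    if len(x): 
        seg=np.split(x,np.nonzero(np.diff(x)>2)[0]+1); print(v,[(a[0],a[-1]) for a in seg if len(a)>4])
E
```

```text
11.45 [ 0.5306827  -0.04989693  0.14813487] [ 7.59408042e-04 -4.24010701e-02  9.99100368e-01 -1.67612958e-04] yaw_y 1.6556239747769563 0.05132559079667163 -1.8800343379088722
exp [321.86734522 287.34965331] [array([299., 259.]), array([350., 263.]), array([296., 310.]), array([343., 314.])]
168 [(np.int64(314), np.int64(330))]
180 [(np.int64(312), np.int64(332))]
192 [(np.int64(310), np.int64(334))]
204 [(np.int64(309), np.int64(336))]
216 [(np.int64(307), np.int64(338))]
228 [(np.int64(305), np.int64(340))]
240 [(np.int64(303), np.int64(342))]
252 [(np.int64(210), np.int64(219)), (np.int64(300), np.int64(346))]
264 [(np.int64(217), np.int64(227)), (np.int64(296), np.int64(350))]
276 [(np.int64(213), np.int64(223)), (np.int64(297), np.int64(348))]
288 [(np.int64(203), np.int64(211)), (np.int64(299), np.int64(346))]
300 [(np.int64(299), np.int64(346))]
312 [(np.int64(242), np.int64(253)), (np.int64(306), np.int64(339)), (np.int64(390), np.int64(400))]
324 [(np.int64(237), np.int64(250)), (np.int64(309), np.int64(337)), (np.int64(394), np.int64(406))]
336 [(np.int64(233), np.int64(245)), (np.int64(311), np.int64(335)), (np.int64(398), np.int64(411))]
348 [(np.int64(228), np.int64(241)), (np.int64(313), np.int64(333)), (np.int64(402), np.int64(415))]
360 [(np.int64(315), np.int64(331))]
372 [(np.int64(317), np.int64(329))]
384 [(np.int64(319), np.int64(327))]
```

Request:
step_arm(
  increments=[
    {"dp": [-0.008,0,-0.1],"yaw": 0,"grip": 0.6},
    {"dp": [0,0,-0.1],"yaw": 0,"grip": 0.6},
    {"dp": [0,0,-0.045],"yaw": 0,"grip": 0.6},
    {"dp": [0,0,0],"yaw": 0,"grip": 0.6},
    {"dp": [0,0,0],"yaw": 0,"grip": 0.6},
  ],
)

```text
clock: 12.12
position: [0.529, -0.0496, 0.0992]
ee_rot: [0.001, -0.043, 0.999, -0.0]
contact_force: [0.3, -0.8, 0.4]
width: 0.0512
gripper_force: 0.0
```

Request:
step_arm(
  increments=[
    {"dp": [0,0,0],"yaw": 0,"grip": 0.3},
    {"dp": [0,0,0],"yaw": 0,"grip": 0},
    {"dp": [0,0,0],"yaw": 0,"grip": 0},
    {"dp": [0,0,0],"yaw": 0,"grip": 0},
    {"dp": [0,0,0],"yaw": 0,"grip": 0},
  ],
  squeeze=100,
)

```text
clock: 12.75
position: [0.5287, -0.0495, 0.0993]
ee_rot: [0.001, -0.043, 0.999, -0.0]
contact_force: [-1.1, 1.3, 5.0]
width: 0.0245
gripper_force: 98.5
```

Request:
step_arm(
  increments=[
    {"dp": [0,0,0.06],"yaw": 0,"grip": 0},
    {"dp": [0,0,0.12],"yaw": 0,"grip": 0},
    {"dp": [0,0,0.2],"yaw": 0,"grip": 0},
    {"dp": [0,0,0.2],"yaw": 0,"grip": 0},
    {"dp": [0,0,0],"yaw": 0,"grip": 0},
  ],
)

```text
clock: 13.38
position: [0.5302, -0.0499, 0.2176]
ee_rot: [0.004, -0.043, 0.999, -0.001]
contact_force: [0.2, -0.6, -3.4]
width: 0.0242
gripper_force: 98.4
```

```bash
python3 - <<'E'
from h import *
s=manip.get_state(); print(s['clock'],s['position'],s['width'],s['contact_force'])
# w3 camera pose: tool pose (0.5517,0.1938,0.1785), quat
from scipy.spatial.transform import Rotation as R
c=cams.get_calibration('wrist'); E=np.array(c['extrinsics']); q=s['ee_rot']; T=np.eye(4);T[:3,:3]=R.from_quat([q[1],q[2],q[3],q[0]]).as_matrix();T[:3,3]=s['position']
H=np.linalg.inv(T)@E; T3=np.eye(4);T3[:3,:3]=R.from_quat([.683,.730,.002,.001]).as_matrix();T3[:3,3]=[.55172,.19377,.17846]
c3=dict(c);c3['extrinsics']=T3@H; np.save('H.npy',H)
im=cv2.imread('pics/w3.png');h=cv2.cvtColor(im,cv2.COLOR_BGR2HSV);m=cv2.inRange(h,(0,0,100),(180,45,255));k=np.zeros_like(m);k[180:235,245:296]=m[180:235,245:296]
n,l,st,ce=cv2.connectedComponentsWithStats(k);i=1+st[1:,4].argmax();print(st[i],ce[i])
ys,xs=np.nonzero(l==i);P=np.array([ray('wrist',x,y,.06,c3)[:2] for x,y in zip(xs,ys)])
a=np.array([.5497,.1953]); d=a-P.mean(0); print('centroid dir',np.arctan2(d[1],d[0]),np.hypot(*d)); u=P-a; r=np.hypot(*u.T); far=u[r>np.percentile(r,88)].mean(0); near=u[r<np.percentile(r,12)].mean(0); print('far',np.arctan2(*-far[::-1]),np.hypot(*far),r.max(),'near',np.arctan2(*-near[::-1]),'axis dir',np.arctan2(*(near-far)[::-1]))
E
```

```text
13.375 [ 0.53020178 -0.04985194  0.21758565] 0.02420115321290033 [ 0.2457011  -0.59452153 -3.36590501]
[250 194  42  31 510] [271.98431373 209.03529412]
centroid dir -0.5861910500990098 0.04071658338811806
far -0.548930394263228 0.05348856167476874 0.05708677385745111 near -0.5857924159131569 axis dir -0.5068711727846185
```

Request:
step_arm(
  increments=[
    {"dp": [0.019,0.243,0],"yaw": -0.893,"grip": 0},
    {"dp": [0.019,0.243,0],"yaw": -0.893,"grip": 0},
    {"dp": [0.019,0.243,0],"yaw": -0.893,"grip": 0},
    {"dp": [0.019,0.243,0],"yaw": -0.893,"grip": 0},
    {"dp": [0.019,0.243,0],"yaw": -0.893,"grip": 0},
  ],
)

```text
clock: 14.0
position: [0.5461, 0.1948, 0.2123]
ee_rot: [-0.001, 0.29, 0.957, -0.001]
contact_force: [0.9, 0.1, -2.8]
width: 0.0239
gripper_force: 98.8
```

Request:
step_arm(
  increments=[
    {"dp": [0,0,-0.1],"yaw": 0,"grip": 0},
    {"dp": [0,0,-0.05],"yaw": 0,"grip": 0},
    {"dp": [0,0,0],"yaw": 0,"grip": 0},
    {"dp": [0,0,0],"yaw": 0,"grip": 0},
    {"dp": [0,0,0],"yaw": 0,"grip": 0},
  ],
)

```text
clock: 14.62
position: [0.5477, 0.1931, 0.185]
ee_rot: [0.001, 0.289, 0.957, 0.0]
contact_force: [-0.4, -1.0, -2.6]
width: 0.0241
gripper_force: 99.1
```

```bash
python3 - <<'E'
from h import *
s=manip.get_state(); R=s['ee_rot']; print(s['clock'],s['position'],R,'yaw_y',np.arctan2(2*R[2]**2-1,2*R[1]*R[2]),s['qd'].round(3))
c=cams.get_calibration('wrist'); im=snap('wrist','w8.png'); np.save('c8.npy',c['extrinsics'])
t=snap('top','top8.png'); sc=snap('scene','scene8.png')
big=lambda I,x0,y0,x1,y1,w:cv2.resize(I[y0:y1,x0:x1],(w,int(w*(y1-y0)/(x1-x0))),interpolation=cv2.INTER_CUBIC)
A=im[100:430,170:470]; A=cv2.convertScaleAbs(cv2.resize(A,(500,550)),alpha=1.5)
p=proj('scene',[.55,.192,.1]).astype(int); B=cv2.convertScaleAbs(big(sc,p[0]-35,p[1]-65,p[0]+35,p[1]+55,300),alpha=1.4)
out=np.zeros((550,800,3),np.uint8); out[:550,:500]=A; out[:B.shape[0],500:]=B[:550]; cv2.imwrite('pics/c8.png',out); print(p)
E
```

```text
14.625 [0.54774732 0.19311303 0.18502759] [6.07028912e-04 2.88535559e-01 9.57468915e-01 3.74139279e-04] yaw_y 0.9854019059850236 [ 0.004 -0.001 -0.001 -0.001 -0.     0.001]
[363 204]
```

View pics/c8.png

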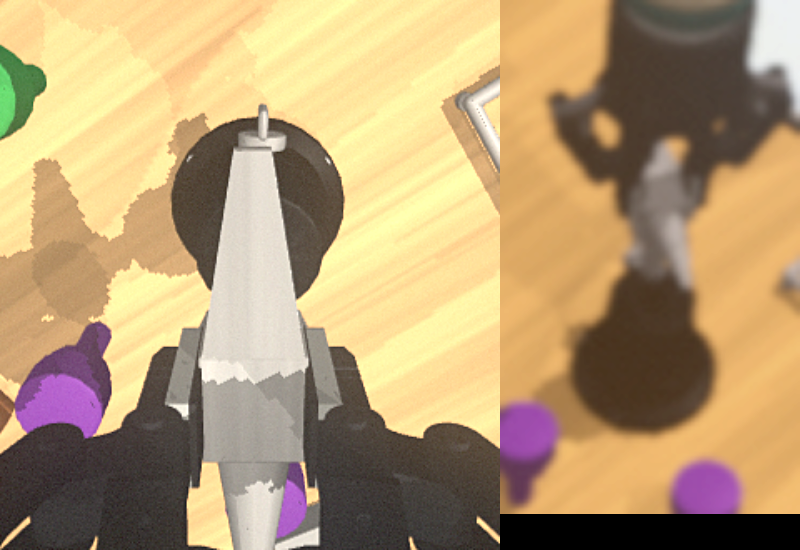

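The wrist half shows the holder foot spanning 172–343 (centre 257) and the anvil's centreline at 253. The screw tip is at (263,105). So the holder lies slightly to tool +y and the key needs a small clockwise turn. I'll quantify both.

```bash
python3 - <<'E'
from h import *
c=dict(cams.get_calibration('wrist'));c['extrinsics']=np.load('c8.npy')
im=cv2.imread('pics/w8.png'); g=cv2.cvtColor(im,cv2.COLOR_BGR2GRAY);h=cv2.cvtColor(im,cv2.COLOR_BGR2HSV)
tx=np.array([np.cos(.9854+np.pi/2),np.sin(.9854+np.pi/2)]);ty=np.array([np.cos(.9854),np.sin(.9854)]);t=np.array([.54775,.19311])
d=(g<50).astype(np.uint8); d[:160]=0; d[262:]=0; d[:,:262]=0; d[:,390:]=0
d=cv2.morphologyEx(d,cv2.MORPH_OPEN,np.ones((3,3)))
for v in range(176,262,8):
    x=np.nonzero(d[v])[0]
    if len(x)<5: continue
    a,b=[ray('wrist',q,v,.008,c)[:2]-t for q in(x[0],x[-1])]; print(v,x[0],x[-1],'ty L,R,mid(mm)',(1e3*np.array([a@ty,b@ty,(a+b)@ty/2])).round(1),'tx',(1e3*a@tx).round(1))
m=((h[...,1]<45)&(h[...,2]>90)).astype(np.uint8);
for v in range(160,240,6):
    x=np.nonzero(m[v,290:350])[0]+290
    if len(x): r=(ray('wrist',(x[0]+x[-1])/2,v,.06,c)[:2]-t)*1e3; print('lt',v,x[0],x[-1],'60mm: ty',(r@ty).round(1),'tx',(r@tx).round(1))
E
```

```text
176 311 323 ty L,R,mid(mm) [-9.4  0.6 -4.4] tx 39.3
192 303 337 ty L,R,mid(mm) [-16.3  12.4  -1.9] tx 25.8
200 295 351 ty L,R,mid(mm) [-23.2  24.4   0.6] tx 19.0
208 289 347 ty L,R,mid(mm) [-28.5  21.2  -3.6] tx 12.0
216 288 340 ty L,R,mid(mm) [-29.6  15.3  -7.1] tx 4.9
224 278 299 ty L,R,mid(mm) [-38.5 -20.2 -29.4] tx -2.3
232 288 292 ty L,R,mid(mm) [-30.  -26.5 -28.3] tx -9.6
lt 166 327 330 60mm: ty 4.1 tx 54.0
lt 172 325 330 60mm: ty 3.5 tx 50.0
lt 178 325 330 60mm: ty 3.5 tx 45.9
lt 184 314 341 60mm: ty 3.5 tx 41.8
lt 190 310 338 60mm: ty 1.1 tx 37.6
lt 196 309 333 60mm: ty -1.0 tx 33.4
lt 202 308 334 60mm: ty -1.0 tx 29.1
lt 208 307 335 60mm: ty -1.0 tx 24.8
lt 214 306 336 60mm: ty -1.0 tx 20.4
lt 220 305 337 60mm: ty -1.0 tx 16.0
lt 226 304 338 60mm: ty -1.0 tx 11.5
lt 232 303 339 60mm: ty -1.0 tx 7.0
lt 238 302 340 60mm: ty -1.0 tx 2.5
```

Request:
step_arm(
  increments=[
    {"dp": [0.008,0.008,-0.06],"yaw": -0.17,"grip": 0},
    {"dp": [0,0,-0.04],"yaw": 0,"grip": 0},
    {"dp": [0,0,-0.03],"yaw": 0,"grip": 0},
    {"dp": [0,0,0],"yaw": 0,"grip": 0},
  ],
)

```text
clock: 15.28
position: [0.5483, 0.1951, 0.1574]
ee_rot: [-0.001, 0.3, 0.954, -0.0]
contact_force: [0.1, 0.7, -3.1]
width: 0.0242
gripper_force: 99.1
```

Request:
step_arm(
  increments=[
    {"dp": [0,0,-0.02],"yaw": 0,"grip": 0},
    {"dp": [0,0,0],"yaw": 0,"grip": 0},
  ],
)

```text
clock: 15.52
position: [0.5487, 0.1952, 0.1542]
ee_rot: [-0.0, 0.3, 0.954, -0.0]
contact_force: [-0.7, -0.4, -3.3]
width: 0.024
gripper_force: 99.1
```

The tip is about 6 mm into the bore with no contact force, so I'm continuing down to the key.

Request:
step_arm(
  increments=[
    {"dp": [0,0,-0.02],"yaw": 0,"grip": 0},
    {"dp": [0,0,-0.02],"yaw": 0,"grip": 0},
    {"dp": [0,0,0],"yaw": 0,"grip": 0},
  ],
)

```text
clock: 15.9
position: [0.5485, 0.1951, 0.1458]
ee_rot: [-0.0, 0.3, 0.954, -0.0]
contact_force: [-0.0, 0.2, -2.6]
width: 0.0238
gripper_force: 99.1
```

Request:
step_arm(
  increments=[
    {"dp": [0,0,-0.015],"yaw": 0,"grip": 0},
    {"dp": [0,0,-0.015],"yaw": 0,"grip": 0},
    {"dp": [0,0,0],"yaw": 0,"grip": 0},
  ],
)

```text
clock: 16.27
position: [0.5487, 0.1951, 0.14]
ee_rot: [-0.0, 0.3, 0.954, -0.0]
contact_force: [0.1, 0.2, -3.4]
width: 0.0239
gripper_force: 99.1
```

The key has passed the 33 mm stop without resistance. I'm going on to the ejector.

Request:
step_arm(
  increments=[
    {"dp": [0,0,-0.02],"yaw": 0,"grip": 0},
    {"dp": [0,0,-0.02],"yaw": 0,"grip": 0},
    {"dp": [0,0,-0.015],"yaw": 0,"grip": 0},
    {"dp": [0,0,0],"yaw": 0,"grip": 0},
  ],
)

```text
clock: 16.77
position: [0.5486, 0.1951, 0.1289]
ee_rot: [-0.0, 0.3, 0.954, -0.0]
contact_force: [1.4, 0.3, -2.9]
width: 0.0242
gripper_force: 99.1
```

Request:
step_arm(
  increments=[
    {"dp": [0,0,-0.02],"yaw": 0,"grip": 0},
    {"dp": [0,0,-0.015],"yaw": 0,"grip": 0},
    {"dp": [0,0,0],"yaw": 0,"grip": 0},
  ],
  squeeze=115,
)

```text
clock: 17.15
position: [0.5496, 0.1953, 0.1232]
ee_rot: [0.001, 0.3, 0.954, 0.001]
contact_force: [-0.9, 0.5, 3.5]
width: 0.0236
gripper_force: 118.0
```

Request:
step_arm(
  increments=[
    {"dp": [0,0,-0.02],"yaw": 0,"grip": 0},
    {"dp": [0,0,-0.015],"yaw": 0,"grip": 0},
    {"dp": [0,0,0],"yaw": 0,"grip": 0},
  ],
)

```text
clock: 17.52
position: [0.5497, 0.1953, 0.1164]
ee_rot: [0.001, 0.3, 0.954, 0.001]
contact_force: [-0.3, -1.0, 7.1]
width: 0.0235
gripper_force: 118.5
```

Request:
step_arm(
  increments=[
    {"dp": [0,0,-0.01],"yaw": 0,"grip": 0},
    {"dp": [0,0,0],"yaw": 0,"grip": 0},
  ],
)

```text
clock: 17.77
position: [0.5496, 0.1953, 0.1153]
ee_rot: [0.001, 0.3, 0.954, 0.001]
contact_force: [-1.6, -1.3, 11.2]
width: 0.0239
gripper_force: 119.2
```

Request:
step_arm(
  increments=[
    {"dp": [0,0,-0.008],"yaw": 0,"grip": 0},
    {"dp": [0,0,0],"yaw": 0,"grip": 0},
    {"dp": [0,0,0],"yaw": 0,"grip": 0},
  ],
)

```text
clock: 18.15
position: [0.5496, 0.1953, 0.1153]
ee_rot: [0.002, 0.3, 0.954, 0.001]
contact_force: [-4.4, -1.4, 19.1]
width: 0.0237
gripper_force: 120.3
```

Request:
step_arm(
  increments=[
    {"dp": [0,0,-0.008],"yaw": 0,"grip": 0},
    {"dp": [0,0,0],"yaw": 0,"grip": 0},
    {"dp": [0,0,0],"yaw": 0,"grip": 0},
  ],
)

```text
clock: 18.52
position: [0.5496, 0.1953, 0.1152]
ee_rot: [0.002, 0.3, 0.954, 0.001]
contact_force: [-6.7, -1.9, 27.4]
width: 0.024
gripper_force: 121.5
```

The anvil has come to a solid stop with its shoulder at 0.080 m and 27 N of push. The round stake was seen hanging in the rack in the earlier wrist view at (326,372). I'm handing in.

```bash
python3 -c "
from h import *
s=manip.get_state();print(s['clock'],s['position'],s['contact_force'])
print(ticket.sign_off())"
```

```text
18.525 [0.54963042 0.19529826 0.11519564] [-6.69673277 -1.92561284 27.36530849]
the job is handed in; nothing more can be done
None
```

The job is handed in at 18.5 s: the round stake hangs in the rack's formerly empty hole, and the anvil is keyed in the holder, gripped and pressed home at about 27 N with its shoulder on the top face.

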